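# Spin the rinsed tomatoes and park the basket at the mark

### The job

Wind the crank on top of the salad spinner so that the basket inside turns anticlockwise (seen from above) at 20 turns a minute, within 3 either way, and keep the basket at that speed for at least five seconds without a break, never letting it exceed 28 turns a minute. Then slow it so that it comes to rest in one go with its blue tab pointing at the red mark on the bowl's rim, where it can be lifted out (once it is spinning it must not stop anywhere else and be nudged on), let go of the crank, and leave the other things on the worktop alone.

Things in the scene. Friction and masses are not known exactly. Their poses are not given: they have to be found in the camera images.
- basket (a joint): Basket's angle relative to the bowl (rad), anticlockwise positive from above, counting on over full turns; any multiple of 2 pi is the tab exactly at the mark. Open green basket, 216 mm across, of red and orange tomatoes under a fixed clear lid: only the crank can drive it. A flywheel, nominally 2.0 kg, inertia 0.0112 kg m2, bearing drag 0.003 N m s/rad plus 0.006 N m dry friction.
- tab (a point): Point on the basket's blue tab, a radial bar 56 x 30 mm seen just under the clear lid; 100 mm from the spinner's axis, 131 mm above the worktop. Turns with the basket; x axis radially outwards.
- mark (a point): Point fixed to the bowl, 100 mm from its axis and at the tab's height, straight inwards of the red mark (a red block 20 mm wide that sticks 22 mm out of the bowl's rim, with a red stripe below it): where the tab point must stop. x axis radially outwards.
- hub (a point): Point on the spinner's vertical axis, 169 mm above the worktop (the height of the knob's underside).
- spinner: White salad spinner bowl, 250 mm across, 140 mm high, fixed to the worktop by a suction foot (cannot slide or tip), with a flat clear lid whose top is 144 mm above the worktop. Origin at the centre of its underside; x points to the red mark.
- crank: Grey bar crank, 22 mm wide, top at 168 mm; turns level, no stops. Origin on the axis at worktop height, x towards the knob. Drives the basket through a slipping hub: torque = 0.010 N m s/rad x (crank speed - basket speed), both ways, no spring. For 20 basket turns a minute (2.09 rad/s) it runs at about 32; held still, it slows the basket with time constant 0.86 s.
- knob: Black upright crank knob, cylinder 30 mm in diameter, 50 mm high, spinning freely on its pin 60 mm from the spinner's axis. Origin at the centre of its underside, 169 mm above the worktop, z up. Can be gripped from above at any tool yaw, which need not turn with the crank. The basket's mass and inertia vary from run to run, 0.5 to 1.6 times the stated ones.
- mug: Bystander: blue mug 80 mm across, 90 mm high, origin under its centre.
- oil: Bystander: green oil bottle 64 mm across, 200 mm high, origin under its centre.
- bowl: Bystander: white bowl 140 mm across, 55 mm high, origin under its centre.
- jar: Bystander: amber jar 72 mm across, 110 mm high, origin under its centre.

How it is judged (in metres and radians):
On the way, in this order (a step that is already met when the one before it is completed fails the run):
1. the basket turns anticlockwise at 17 to 23 turns a minute (1.78 to 2.41 rad/s) for 5 s without a break (velocity of joint basket between 1.78 and 2.41 rad/s), for 5 s.
2. the basket is at rest with its tab at the red mark (horizontal distance between tab and mark below 0.015 m and velocity of joint basket between -0.08 and 0.08 rad/s), for 0.5 s.
At the end, for the whole second after the job is handed in: The tab point lies within 15 mm (about 0.15 rad) of the mark point, the basket turns slower than 0.08 rad/s, the crank knob moves slower than 20 mm/s and nothing touches it (all of step 2 and linear speed of knob below 0.02 m/s).
It fails at once if the basket, once spinning (its joint past 8 rad), comes to rest with its tab more than 25 mm from the mark (value of joint basket above 8 rad and velocity of joint basket between -0.05 and 0.05 rad/s and horizontal distance between tab and mark above 0.025 m).
It fails at once if the basket exceeds 28 turns a minute (2.93 rad/s) either way (velocity of joint basket above 2.93 rad/s or velocity of joint basket below -2.93 rad/s).
It fails at once if a bystander (mug, oil bottle, bowl, jar) is moved by more than 30 mm or tipped (distance of any of mug, oil, bowl, jar from where it was at the start of the episode above 0.03 m or angle between any of mug, oil, bowl, jar's own z axis and vertical above 0.4 rad).
It also fails if it takes over 61 s, if anything falls off the work surface, if the arm or the gripper's body presses on something with over 40 N, if the wrist force passes 120 N, or if a joint passes its speed limit or range.

### The arm

A 7-joint arm with a two-finger parallel gripper is mounted at the origin on the work surface. World frame = base frame: x ahead of the robot, y to its left, z up, the work surface at z = 0. Lengths are in m, angles in degrees, forces in N, time in s.
With the tool pointing down it reaches from about 0.425 to 0.875 m from the base axis. Payload 4.7 kg.
Tool frame: the origin (TCP) lies at the very end of the fingers, on their centre line; the grasp point (between the pads) lies 19 mm behind it; z points along the fingers, y is the line along which they close (so a half turn about z gives the same grasp; the last joint's range is limited). The gripper opens to 87 mm and grips with 3 to 60 N. Pads are 19 mm wide; open, the fingers measure 117 mm over their backs; the gripper's body (75 mm by 190 mm) begins 51 mm behind the grasp point.
Start: joints at [-71.27, 18.392, -4.016, 83.108, 1.295, 78.541, -3.26], TCP at [0.2, 0.618, 0.223] pointing down, gripper open.
Joint ranges: [-163.93, 163.93], [-17.29, 119.83], [-79.2, 71.16], [3.27, 140.29], [-89.18, 269.18], [5.43, 117.66], [-154.24, 154.24]. Speed limits (degrees/s): [147.25, 147.25, 180, 180, 180, 180, 180].

### API

Orientations are given as [roll, pitch, yaw] about the fixed x, y, z axes, in that order (R = Rz(yaw) Ry(pitch) Rx(roll)).
In Python, from cell import get_obs, cams, ticket, finder gives the robot as it stands.
- The arm moves only by the shell command python3 -m creep 'ROWS' [FORCE]. ROWS is text: rows parted by semicolons, each of 5 numbers parted by spaces: the shift along the world's x, y, z in m, then the turn about the world's z in degrees, then the finger opening in m, from 0 to 0.087. A call has 1 to 8 rows; each row shifts and turns the commanded pose from where the row before left it; what a row does not reach is not made up. A row lasts 1/8 s, in which the tool goes at most 62.5 mm and 10.7 degrees, less where a joint would pass 70% of its speed; a pose out of reach is approached as far as the arm can. A call with a gripper value outside its range is refused whole. The fingers move at their own pace and stop on an object; FORCE is the grip in N (left out, the last holds). Time passes only in rows, so rows that do not move let the fingers close. It gives the time, the measured TCP pose, the force, the opening and the grip force at its end, in the units of the state.
- get_obs(): the state, without advancing time (a new reading comes with each control period).
- cams.read_camera(name): name is "scene" or "top"; returns the picture (420x560x3 uint8, red, green, blue); there is no depth.
- cams.calibration(name): a dict with "fx", "fy", "cx", "cy" (pixels), "extrinsics" (4x4, takes a point from world to camera coordinates). Camera axes: x right, y down, z forward; pixel columns grow to the right and rows downward; lengths in m; the calibration is good to about 2 mm. A picture is of the moment at which its call begins. calibration takes no time and is no camera call.
- ticket.sign_off(): hands the job in; it is judged then, once.
Trained networks look in the newest picture that a camera, given by its name, has taken for a name from the list of things; names that differ only in an ending like _2 or _b are one class to them, and where a whole thing is asked for, a point or a joint stands for the part that bears it (a point fixed in the world has none). Each returns a list of dicts, best first, with "p" (0 to 1); they miss things now and then, are a little off and sometimes report something else, mostly with a low value. They report only what shows in the picture. A call takes as long as a camera call.
- finder.masks_of(name, camera): "mask" (420x560 bool, what is visible of it) and "xy" ([column, row] in pixels, amid what is visible of it).
- finder.tip_of(name, camera): "xy" ([column, row] in pixels: a listed point, or the origin of a listed thing).
The state is a dict: "time_s": time; "qpos": joint angles; "joint_velocities": joint speeds; "effort": joint torques, N m; "tool_pos": TCP position; "tool_rot": TCP orientation; "force": force on the tool from outside, world axes, zero at the start; "wrist_torque": the same for the moment, N m; "grip_width": finger opening in m; "grasp_force": force on a finger pad.
Only numpy, scipy, OpenCV 4.12 (cv2) and the standard library are available. Lean on these libraries where they do the work, as an engineer would, in place of code of your own. Each camera call takes 0.05 s, during which the arm holds its last target. There are 200 camera calls.

## Working session

There is one attempt and no reset: what is moved stays moved. The work goes in short steps, Python scripts to look and compute and a shell command to move; the robot and the scene stay as the last step left them, time stands still between calls to the robot, and variables do not carry over. Pictures are saved under pics/ and viewed, at most 10 in all, crops included, and the job is handed in when it is done.

```bash
ls; mkdir -p pics; cat > h.py <<'E'
import numpy as np, cv2
from cell import get_obs, cams, ticket, finder
def ray(cam,uv,z):
    c=cams.calibration(cam);E=np.array(c["extrinsics"]);R=E[:3,:3];t=E[:3,3]
    o=-R.T@t;d=R.T@np.array([(uv[0]-c["cx"])/c["fx"],(uv[1]-c["cy"])/c["fy"],1])
    return o+d*(z-o[2])/d[2]
def proj(cam,p):
    c=cams.calibration(cam);E=np.array(c["extrinsics"]);q=E[:3,:3]@np.array(p)+E[:3,3]
    return [c["fx"]*q[0]/q[2]+c["cx"],c["fy"]*q[1]/q[2]+c["cy"]]
E
python3 - <<'E'
from h import *
for c in("top","scene"):
    cv2.imwrite(f"pics/{c}0.png",cams.read_camera(c)[:,:,::-1])
    k=cams.calibration(c);print(c,k["fx"],np.round(k["extrinsics"],3).tolist())
    for n,z in(("knob",.169),("hub",.169),("tab",.131),("mark",.131),("spinner",0),("crank",0),("oil",0),("mug",0),("jar",0),("bowl",0)):
        r=finder.tip_of(n,c)[:2]
        print(n,[(round(a["p"],2),np.round(a["xy"]),np.round(ray(c,a["xy"],z),3)) for a in r])
o=get_obs();print(o["time_s"],o["tool_pos"],o["tool_rot"],o["grip_width"])
E
```

```text
pics
top 407.95180265399864 [[0.02, -1.0, 0.011, -0.014], [-0.984, -0.022, -0.176, 0.569], [0.176, -0.007, -0.984, 1.277], [0.0, 0.0, 0.0, 1.0]]
knob [(0.56, array([288., 194.]), array([ 0.609, -0.036,  0.169]))]
hub [(0.9, array([299., 207.]), array([ 0.57 , -0.07 ,  0.169]))]
tab []
mark [(0.9, array([289., 181.]), array([ 0.66 , -0.039,  0.131]))]
spinner [(0.72, array([298., 220.]), array([ 0.56 , -0.078,  0.   ]))]
crank []
oil [(0.55, array([379., 202.]), array([ 0.628, -0.351,  0.   ]))]
mug [(0.76, array([396., 245.]), array([ 0.482, -0.405,  0.   ]))]
jar [(0.59, array([151., 240.]), array([0.48 , 0.411, 0.   ]))]
bowl [(0.32, array([396., 246.]), array([ 0.478, -0.405,  0.   ]))]
scene 405.743455328725 [[-0.259, 0.966, -0.0, 0.158], [0.798, 0.213, -0.564, -0.39], [-0.545, -0.146, -0.826, 1.607], [0.0, 0.0, 0.0, 1.0]]
knob [(0.51, array([264., 209.]), array([ 0.611, -0.043,  0.169]))]
hub [(0.95, array([258., 196.]), array([ 0.572, -0.071,  0.169]))]
tab [(0.68, array([263., 208.]), array([ 0.586, -0.056,  0.131]))]
mark [(0.6, array([260., 233.]), array([ 0.668, -0.04 ,  0.131]))]
spinner [(0.84, array([261., 228.]), array([ 0.574, -0.07 ,  0.   ]))]
crank []
oil [(0.91, array([171., 220.]), array([ 0.623, -0.362,  0.   ]))]
mug [(0.98, array([176., 191.]), array([ 0.506, -0.394,  0.   ]))]
jar [(0.6, array([412., 235.]), array([0.476, 0.399, 0.   ])), (0.37, array([260., 228.]), array([ 0.577, -0.072,  0.   ]))]
bowl [(0.56, array([396., 279.]), array([0.641, 0.368, 0.   ]))]
1.1 [0.20006163 0.61843741 0.22256385] [1.79998040e+02 2.46106034e-03 1.62078353e+02] 0.08696509972620561
```

```bash
python3 - <<'E'
from h import *
a=cv2.imread("pics/top0.png");b=cv2.imread("pics/scene0.png")
a=cv2.resize(a[140:290,220:370],(400,400),interpolation=3)
b=cv2.resize(b[130:280,180:330],(400,400),interpolation=3)
cv2.imwrite("pics/both.png",np.hstack([a,b]))
E
```

```text
(no output)
```

View pics/both.png

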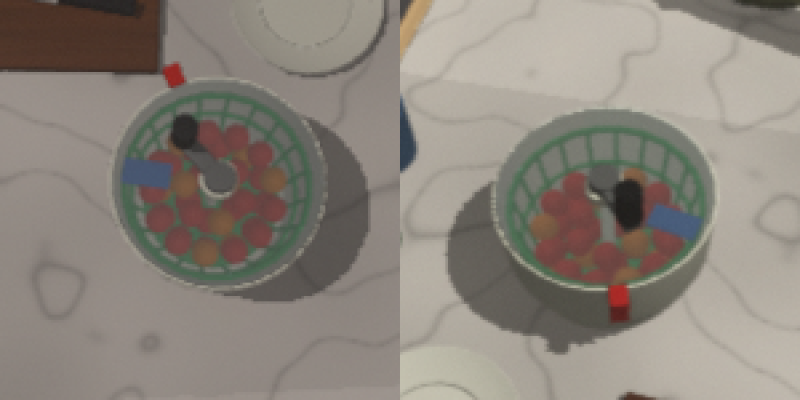

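View pics/top0.png

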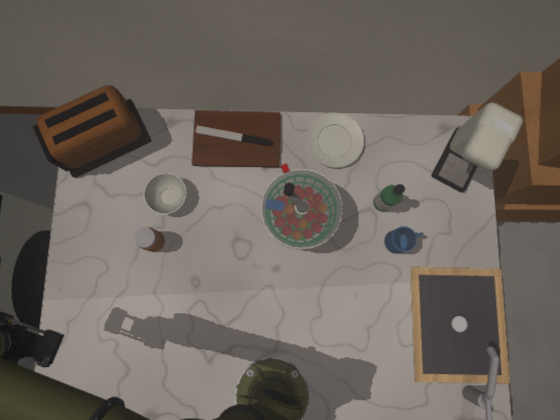

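The crops show the spinner centred at about (302,208) in the top view. The red mark is at (285,168), the black knob at (289,189) and the blue tab at (275,205). Next I'll refine these by colour from the saved pictures.

```bash
python3 - <<'E'
from h import *
for c,(r0,r1,c0,c1) in(("top",(140,290,250,350)),("scene",(130,290,200,320))):
    im=cv2.imread(f"pics/{c}0.png").astype(int)[r0:r1,c0:c1];B,G,R=im[...,0],im[...,1],im[...,2]
    def cen(m,lab,n=1):
        k,l,s,ce=cv2.connectedComponentsWithStats(m.astype(np.uint8))
        o=np.argsort(-s[1:,4])[:n]+1
        return [(s[i,4],ce[i]+[c0,r0],s[i,:4]+[c0,r0,0,0]) for i in o]
    for a,u,b in cen((B>R+35)&(B>G+20),"tab",2): print(c,"tab",a,u,np.round(ray(c,u,.131),4))
    for a,u,b in cen((R>140)&(G<40)&(B<60),"mark",3): print(c,"mark",a,u,np.round(ray(c,u,.14),4))
    for a,u,b in cen((R<50)&(G<50)&(B<50),"knob",2): print(c,"knob",a,u,b,[np.round(ray(c,u,z),4) for z in(.194,.205,.219)])
    H=(.571,-.0705)
    for t in range(20,60,5):
        p=np.array([H[0]+.06*np.cos(np.radians(t)),H[1]+.06*np.sin(np.radians(t))])
        print(t,np.round(p,3),np.round(proj(c,[*p,.169]),1),np.round(proj(c,[*p,.219]),1))
    th=np.linspace(0,6.28,4,0)
    print("rim",[np.round(proj(c,[H[0]+.125*np.cos(a),H[1]+.125*np.sin(a),.14]),1) for a in np.arange(4)*np.pi/2])
    r=finder.masks_of("spinner",c)
    if r: 
        m=r[0]["mask"];y,x=np.nonzero(m);print("mask",r[0]["p"],x.min(),x.max(),y.min(),y.max())
E
```

```text
top tab 133 [274.33082707 204.72180451] [0.5829 0.0043 0.131 ]
top mark 18 [284.61111111 167.61111111] [ 0.6989 -0.025   0.14  ]
top knob 96 [261.34375    141.91666667] [250 140  21   6] [array([0.7608, 0.0473, 0.194 ]), array([0.7568, 0.0469, 0.205 ]), array([0.7517, 0.0464, 0.219 ])]
top knob 90 [288.75555556 189.17777778] [285 184   9  12] [array([ 0.6176, -0.0368,  0.194 ]), array([ 0.6149, -0.0364,  0.205 ]), array([ 0.6115, -0.0359,  0.219 ])]
20 [ 0.627 -0.05 ] [292.8 188.1] [293.7 183.9]
25 [ 0.625 -0.045] [291.2 188.7] [292.1 184.6]
30 [ 0.623 -0.04 ] [289.7 189.4] [290.4 185.3]
35 [ 0.62  -0.036] [288.2 190.3] [288.9 186.3]
40 [ 0.617 -0.032] [286.8 191.3] [287.4 187.3]
45 [ 0.613 -0.028] [285.5 192.4] [286.  188.5]
50 [ 0.61  -0.025] [284.3 193.7] [284.8 189.8]
55 [ 0.605 -0.021] [283.2 195. ] [283.7 191.1]
rim [array([299.3, 168.9]), array([257.7, 207.6]), array([298.4, 249.6]), array([339.9, 209.4])]
mask 0.76 261 342 164 248
scene tab 132 [282.49242424 212.68939394] [0.5856 0.0036 0.131 ]
scene mark 1 [261. 244.] [ 0.7068 -0.0254  0.14  ]
scene knob 149 [265.10738255 206.34899329] [260 198  11  18] [array([ 0.619 , -0.0375,  0.194 ]), array([ 0.6263, -0.035 ,  0.205 ]), array([ 0.6356, -0.0319,  0.219 ])]
scene knob 3 [310. 130.] [309 130   3   1] [array([0.2996, 0.0178, 0.194 ]), array([0.3108, 0.0196, 0.205 ]), array([0.325 , 0.0218, 0.219 ])]
20 [ 0.627 -0.05 ] [260.2 212.9] [259.5 202.5]
25 [ 0.625 -0.045] [262.1 212.7] [261.4 202.3]
30 [ 0.623 -0.04 ] [263.9 212.4] [263.3 201.9]
35 [ 0.62  -0.036] [265.7 211.9] [265.2 201.5]
40 [ 0.617 -0.032] [267.5 211.3] [267.  200.9]
45 [ 0.613 -0.028] [269.1 210.6] [268.8 200.1]
50 [ 0.61  -0.025] [270.7 209.8] [270.4 199.3]
55 [ 0.605 -0.021] [272.2 208.8] [271.9 198.3]
rim [array([246.5, 237.1]), array([300.8, 210.7]), array([270.8, 170. ]), array([219.1, 192.8])]
mask 0.82 214 299 170 253
```

```bash
python3 -m creep '0.015 -0.025 0.02 -3 0.087;0.03 -0.048 0.01 -5.5 0.087;0.03 -0.048 0 -5.5 0.087;0.03 -0.048 0 -5.5 0.087;0.03 -0.048 0 -5.5 0.087;0.03 -0.048 0 -5.5 0.087;0.03 -0.048 0 -5.5 0.087;0.03 -0.048 0 -5.5 0.087' 30
python3 -m creep '0.03 -0.048 0 -5.5 0.087;0.03 -0.048 0 -5.5 0.087;0.03 -0.048 0 -5.5 0.087;0.03 -0.048 0 -5.5 0.087;0.03 -0.048 0 -5.5 0.087;0.03 -0.048 0 -5.5 0.087;0.03 -0.048 0 -3 0.087;0.013 -0.006 0 0 0.087'
```

```text
time_s: 2.2
tool_pos: [0.4259, 0.2558, 0.2529]
tool_rot: [179.9, -0.0, 120.4]
force: [0.4, 0.5, -0.4]
grip_width: 0.087
grasp_force: 0.0
time_s: 3.2
tool_pos: [0.6484, -0.0903, 0.2525]
tool_rot: [180.0, 0.2, 84.2]
force: [0.1, 0.1, -0.3]
grip_width: 0.0871
grasp_force: 0.0
```

```bash
python3 -m creep '-0.015 0.027 0 0 0.087;-0.015 0.026 0 0 0.087;0 0 0 0 0.087'
python3 - <<'E'
from h import *
print(get_obs()["tool_pos"])
a=cams.read_camera("top")[:,:,::-1];b=cams.read_camera("scene")[:,:,::-1]
a=cv2.resize(a[140:290,220:370],(400,400),interpolation=3)
b=cv2.resize(b[130:280,180:330],(400,400),interpolation=3)
cv2.imwrite("pics/g.png",np.hstack([a,b]))
E
```

```text
time_s: 3.58
tool_pos: [0.6176, -0.0272, 0.2526]
tool_rot: [-180.0, -0.1, 84.9]
force: [-0.6, 0.1, -0.0]
grip_width: 0.0869
grasp_force: 0.0
[ 0.61759006 -0.02716769  0.25259706]
```

View pics/g.png

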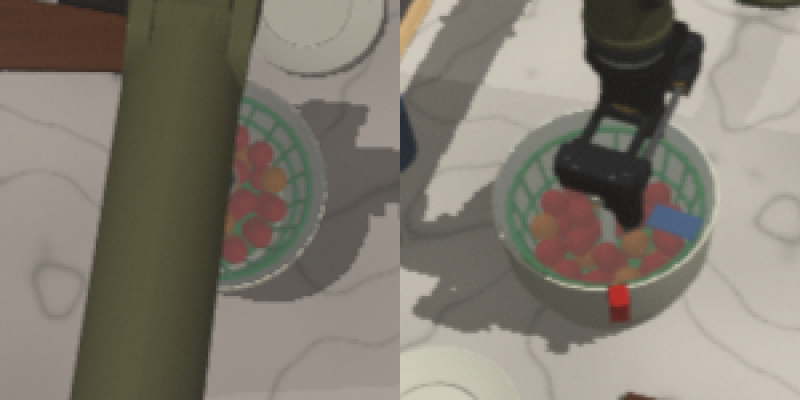

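```bash
python3 -m creep '0 -0.01 0 0 0.087;0 0 -0.035 0 0.087;0 0 -0.035 0 0.087;0 0 -0.002 0 0.06;0 0 0 0 0.02;0 0 0 0 0.02;0 0 0 0 0.02;0 0 0 0 0.02' 30
```

```text
time_s: 4.68
tool_pos: [0.6184, -0.0415, 0.1813]
tool_rot: [179.9, -0.0, 84.6]
force: [0.2, -0.5, 0.7]
grip_width: 0.0448
grasp_force: 0.0
```

```bash
python3 -m creep '0 0.002 0 0 0.02;0 0 0 0 0.02;0 0 0 0 0.02'
python3 - <<'E'
from h import *
a=cams.read_camera("scene")[:,:,::-1]
cv2.imwrite("pics/g2.png",cv2.resize(a[130:280,180:330],(400,400),interpolation=3))
for r in (finder.tip_of("tab","scene"),finder.tip_of("hub","scene")):
    print([(round(x["p"],2),np.round(ray("scene",x["xy"],.131),3)) for x in r])
E
```

```text
time_s: 5.05
tool_pos: [0.6183, -0.0392, 0.1807]
tool_rot: [180.0, -0.0, 84.6]
force: [0.8, -0.3, 0.9]
grip_width: 0.0292
grasp_force: 30.0
[]
[(0.94, array([ 0.56 , -0.078,  0.131]))]
```

View pics/g2.png

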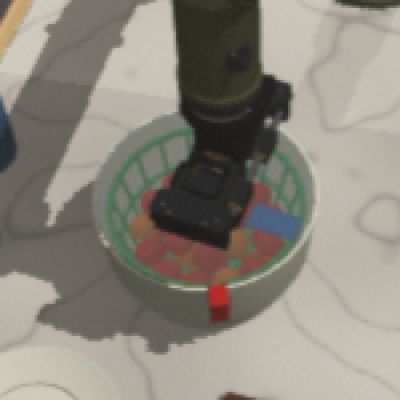

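```bash
cat > tab.py <<'E'
import sys,numpy as np
def rows(ths):  # ths absolute deg, first = current
    p=np.round(60*np.c_[np.cos(np.radians(ths)),np.sin(np.radians(ths))]);d=np.diff(p,axis=0)/1000
    return [f"{a:g} {b:g}" for a,b in d]
if __name__=="__main__":
    t=list(map(float,sys.argv[1:]))
    for a,r in zip(t[1:],rows(t)): print(int(a),r)
E
python3 tab.py 42 48 60 78 102 126 150 174 198 222 246 270 294 318 342 366 390 414 438 462
```

```text
48 -0.005 0.005
60 -0.01 0.007
78 -0.018 0.007
102 -0.024 0
126 -0.023 -0.01
150 -0.017 -0.019
174 -0.008 -0.024
198 0.003 -0.025
222 0.012 -0.021
246 0.021 -0.015
270 0.024 -0.005
294 0.024 0.005
318 0.021 0.015
342 0.012 0.021
366 0.003 0.025
390 -0.008 0.024
414 -0.017 0.019
438 -0.023 0.01
462 -0.024 0
```

```bash
python3 -m creep '-0.005 0.005 0 0 0.02;-0.01 0.007 0 0 0.02;-0.018 0.007 0 0 0.02;-0.024 0 0 0 0.02'
python3 -m creep '-0.023 -0.01 0 0 0.02;-0.017 -0.019 0 0 0.02;-0.008 -0.024 0 0 0.02;0.003 -0.025 0 0 0.02'
```

```text
time_s: 5.7
tool_pos: [0.5601, -0.0208, 0.1806]
tool_rot: [180.0, 0.1, 84.6]
force: [1.8, -5.8, 2.8]
grip_width: 0.0291
grasp_force: 30.0
time_s: 6.2
tool_pos: [0.5165, -0.0983, 0.1807]
tool_rot: [179.8, -0.1, 84.6]
force: [10.6, 3.1, -7.3]
grip_width: 0.0288
grasp_force: 30.0
```

```bash
cat > look.py <<'E'
from h import *
import json
H=np.array([.575,-.077]);MK=np.degrees(np.arctan2(-.025-H[1],.699-H[0]))
t=get_obs()["time_s"]
im=cams.read_camera("scene").astype(int);cv2.imwrite(f"pics/s_{t:.2f}.png",im[:,:,::-1].astype(np.uint8))
R,G,B=im[160:260,205:310].transpose(2,0,1)
m=((B>R+30)&(B>G+20)).astype(np.uint8)
k,l,s,ce=cv2.connectedComponentsWithStats(m)
if k>1:
    y,x=np.nonzero(m);P=np.array([ray("scene",(a+205,b+160),.131)[:2] for a,b in zip(x,y)])
    c=P.mean(0);d=c-H;a=np.degrees(np.arctan2(d[1],d[0]))-MK
    pr=np.linalg.norm(P-H,axis=1)
    line=f"{t:.3f} n{len(x)} c{np.round(c,3)} r{np.hypot(*d):.3f} [{pr.min():.3f} {pr.max():.3f}] joint {a%360:.1f}"
else: line=f"{t:.3f} none"
print("LOOK",line);open("log.txt","a").write(line+"\n")
E
python3 look.py
python3 -m creep '0.012 -0.021 0 0 0.02;0.021 -0.015 0 0 0.02;0.024 -0.005 0 0 0.02;0.024 0.005 0 0 0.02' | grep -E 'pos|force:'
python3 look.py
python3 -m creep '0.021 0.015 0 0 0.02;0.012 0.021 0 0 0.02;0.003 0.025 0 0 0.02;-0.008 0.024 0 0 0.02'| grep -E 'pos|force:'
python3 look.py
```

```text
LOOK 6.200 n132 c[0.551 0.   ] r0.081 [0.056 0.107] joint 84.8
tool_pos: [0.5963, -0.1353, 0.1806]
force: [-1.1, 3.1, 5.0]
grasp_force: 30.0
LOOK 6.750 n128 c[ 0.511 -0.028] r0.081 [0.055 0.107] joint 119.7
tool_pos: [0.6248, -0.0475, 0.1806]
force: [-3.8, -2.1, 3.7]
grasp_force: 30.0
LOOK 7.300 none
```

```bash

python3 -m creep '-0.017 0.019 0 0 0.02;-0.023 0.01 0 0 0.02;-0.024 0 0 0 0.02;-0.023 -0.01 0 0 0.02'| grep -E 'pos|force:'
python3 look.py
python3 -m creep '-0.017 -0.019 0 0 0.02;-0.008 -0.024 0 0 0.02;0.003 -0.025 0 0 0.02;0.012 -0.021 0 0 0.02'| grep -E 'pos|force:'
python3 look.py
python3 -m creep '0.021 -0.015 0 0 0.02;0.024 -0.005 0 0 0.02;0.024 0.005 0 0 0.02;0.021 0.015 0 0 0.02'| grep -E 'pos|force:'
python3 look.py
python3 -m creep '0.012 0.021 0 0 0.02;0.003 0.025 0 0 0.02;-0.008 0.024 0 0 0.02' | grep -E 'pos|force:'
python3 look.py
```

```text
tool_pos: [0.5374, -0.0314, 0.1806]
force: [6.6, -8.3, -1.1]
grasp_force: 30.0
LOOK 7.850 n124 c[ 0.529 -0.145] r0.082 [0.056 0.109] joint 213.6
tool_pos: [0.5279, -0.1184, 0.1807]
force: [5.2, 3.6, -2.8]
grasp_force: 30.0
LOOK 8.400 n136 c[ 0.602 -0.157] r0.084 [0.059 0.109] joint 265.7
tool_pos: [0.6179, -0.1204, 0.1806]
force: [-2.6, 1.5, 4.3]
grasp_force: 30.0
LOOK 8.950 n146 c[ 0.654 -0.101] r0.082 [0.057 0.109] joint 320.1
tool_pos: [0.6248, -0.0474, 0.1806]
force: [-3.5, -2.7, 3.7]
grasp_force: 30.0
LOOK 9.375 n118 c[ 0.652 -0.038] r0.087 [0.056 0.108] joint 4.1
```

```bash

for i in 1; do
python3 -m creep '-0.017 0.019 0 0 0.02;-0.023 0.01 0 0 0.02;-0.024 0 0 0 0.02;-0.023 -0.01 0 0 0.02;-0.017 -0.019 0 0 0.02;-0.008 -0.024 0 0 0.02;0.003 -0.025 0 0 0.02;0.012 -0.021 0 0 0.02'| grep -E 'pos|force:'
python3 -m creep '0.021 -0.015 0 0 0.02;0.024 -0.005 0 0 0.02;0.024 0.005 0 0 0.02;0.021 0.015 0 0 0.02;0.012 0.021 0 0 0.02;0.003 0.025 0 0 0.02;-0.008 0.024 0 0 0.02' | grep -E 'pos|force:'
python3 look.py
python3 -m creep '-0.017 0.019 0 0 0.02;-0.023 0.01 0 0 0.02;-0.024 0 0 0 0.02;-0.023 -0.01 0 0 0.02;-0.017 -0.019 0 0 0.02;-0.008 -0.024 0 0 0.02;0.003 -0.025 0 0 0.02;0.012 -0.021 0 0 0.02'| grep -E 'pos|force:'
python3 look.py
python3 -m creep '0.021 -0.015 0 0 0.02;0.024 -0.005 0 0 0.02;0.024 0.005 0 0 0.02;0.021 0.015 0 0 0.02;0.012 0.021 0 0 0.02;0.003 0.025 0 0 0.02;-0.008 0.024 0 0 0.02' | grep -E 'pos|force:'
python3 look.py
done
```

```text
tool_pos: [0.5278, -0.1184, 0.1807]
force: [6.2, 4.9, -1.5]
grasp_force: 30.0
tool_pos: [0.6246, -0.0471, 0.1806]
force: [-3.6, -1.9, 4.9]
grasp_force: 30.0
LOOK 11.300 n118 c[ 0.532 -0.149] r0.084 [0.059 0.109] joint 216.5
tool_pos: [0.5276, -0.1181, 0.1807]
force: [5.1, 3.1, -0.8]
grasp_force: 30.0
LOOK 12.350 n149 c[ 0.658 -0.08 ] r0.083 [0.056 0.109] joint 335.2
tool_pos: [0.6245, -0.0469, 0.1806]
force: [-4.4, -2.8, 5.9]
grasp_force: 30.0
LOOK 13.275 n143 c[0.556 0.002] r0.081 [0.056 0.107] joint 80.8
```

```bash

python3 -m creep '-0.017 0.019 0 0 0.02;-0.023 0.01 0 0 0.02;-0.024 0 0 0 0.02;-0.023 -0.01 0 0 0.02;-0.017 -0.019 0 0 0.02;-0.008 -0.024 0 0 0.02;0.003 -0.025 0 0 0.02;0.012 -0.021 0 0 0.02'| grep -E 'pos|force:'
python3 look.py
python3 -m creep '0.021 -0.015 0 0 0.02;0.024 -0.005 0 0 0.02;0.024 0.005 0 0 0.02;0.021 0.015 0 0 0.02;0.012 0.021 0 0 0.02;0.003 0.025 0 0 0.02;-0.008 0.024 0 0 0.02' | grep -E 'pos|force:'
python3 look.py
python3 -m creep '-0.017 0.019 0 0 0.02;-0.023 0.01 0 0 0.02;-0.024 0 0 0 0.02;-0.023 -0.01 0 0 0.02;-0.017 -0.019 0 0 0.02;-0.008 -0.024 0 0 0.02;0.003 -0.025 0 0 0.02;0.012 -0.021 0 0 0.02'| grep -E 'pos|force:'
python3 look.py
python3 -m creep '0.021 -0.015 0 0 0.02;0.024 -0.005 0 0 0.02;0.024 0.005 0 0 0.02;0.021 0.015 0 0 0.02;0.012 0.021 0 0 0.02;0.003 0.025 0 0 0.02;-0.008 0.024 0 0 0.02' | grep -E 'pos|force:'
python3 look.py
cat > fit.py <<'E'
import numpy as np
from scipy.optimize import least_squares
L=[l.split() for l in open("log.txt")]
D=[(float(l[0]),float(l[-1])) for l in L if 'none' not in l]
# crank schedule: (t_end, deg) pieces; starts 5.05(+2 looks ~.15)
pts=[(5.20,42),(5.325,48),(5.45,60),(5.575,78),(6.2,198),(6.25,198),(6.75,294),(6.80,294),(7.30,390),(7.35,390),(7.85,486),(7.9,486),(8.4,582),(8.45,582),(8.95,678),(9.0,678),(9.375,750),(9.425,750),(11.3,1110),(11.35,1110),(12.35,1302),(12.4,1302),(13.275,1470),(13.325,1470),(14.325,1662),(14.375,1662),(15.25,1830),(15.3,1830),(16.3,2022),(16.35,2022),(17.225,2190)]
import os
if os.path.exists("pts.txt"): pts+=[tuple(map(float,l.split())) for l in open("pts.txt")]
tt,th=np.array(pts).T;th=np.radians(th)
def sim(p,ts,dt=.005):
    I,b,f,k=p;t=tt[0];w=0;q=np.radians(61);out=[]
    for te in ts:
        while t<te-1e-9:
            s=min(dt,te-t);i=min(max(np.searchsorted(tt,t+s/2)-1,0),len(tt)-2)
            wc=(th[i+1]-th[i])/(tt[i+1]-tt[i]) if t+s/2<tt[-1] else 0
            a=k*(wc-w)-b*w; 
            if w>1e-3 or a>f: a-=f
            else: a=0;w=0
            w=max(0,w+a/I*s);q+=w*s;t+=s
        out.append((np.degrees(q),w))
    return np.array(out)
def fit():
    ts=[d[0] for d in D];z=np.array([d[1] for d in D])
    def res(x):
        r=sim([.0112*np.exp(x[0]),.003*np.exp(x[1]),.006*np.exp(x[2]),.01],ts)[:,0]-z
        return np.r_[(r+180)%360-180,x[1:]/.3*3]
    best=min((least_squares(res,[x0,0,0],diff_step=1e-3) for x0 in(-.5,0,.4)),key=lambda s:s.cost)
    x=best.x;return [.0112*np.exp(x[0]),.003*np.exp(x[1]),.006*np.exp(x[2]),.01],best.fun
if __name__=="__main__":
    p,r=fit();print(np.round(p,5),np.round(r,1));ts=[d[0] for d in D];print(np.round(sim(p,ts)[-6:],2))
E
python3 fit.py; python3 -c "from cell import get_obs;print(get_obs()['time_s'])"
```

```text
tool_pos: [0.5275, -0.118, 0.1807]
force: [4.2, 3.5, -1.3]
grasp_force: 30.0
LOOK 14.325 n15 c[ 0.536 -0.126] r0.063 [0.057 0.071] joint 208.7
tool_pos: [0.6244, -0.0468, 0.1806]
force: [-5.0, -3.6, 5.9]
grasp_force: 30.0
LOOK 15.250 n104 c[ 0.652 -0.124] r0.090 [0.069 0.109] joint 306.1
tool_pos: [0.5276, -0.1181, 0.1806]
force: [3.7, 3.5, -0.5]
grasp_force: 30.0
LOOK 16.300 n140 c[0.578 0.004] r0.081 [0.055 0.107] joint 65.3
tool_pos: [0.6245, -0.0469, 0.1806]
force: [-5.0, -2.8, 5.1]
grasp_force: 30.0
LOOK 17.225 none
[0.01636 0.00295 0.00601 0.01   ] [ 0.4  0.4 -0.7 -0.   0.8  0.3 -0.1  1.3  1.3 -6.7  1.5  2.2 -0.2  0. ]
[[ 576.41    2.04]
 [ 696.5     2.04]
 [ 802.12    2.03]
 [ 922.03    2.04]
 [1027.58    2.03]
 [1147.46    2.04]]
17.275
```

```bash

python3 -m creep '-0.017 0.019 0 0 0.02;-0.023 0.01 0 0 0.02;-0.024 0 0 0 0.02;-0.023 -0.01 0 0 0.02;-0.017 -0.019 0 0 0.02;-0.008 -0.024 0 0 0.02;0.003 -0.025 0 0 0.02;0.012 -0.021 0 0 0.02'| grep -E 'pos|force:'
python3 look.py
python3 -m creep '0.021 -0.015 0 0 0.02;0.024 -0.005 0 0 0.02;0.024 0.005 0 0 0.02;0.021 0.015 0 0 0.02;0.012 0.021 0 0 0.02;0.003 0.025 0 0 0.02;-0.008 0.024 0 0 0.02' | grep -E 'pos|force:'
python3 look.py
cat > pts.txt <<'E'
17.275 2190
18.275 2382
18.325 2382
19.2 2550
E
sed -i "s/if 'none' not in l\]/if 'none' not in l and int(l[1][1:])>110]/" fit.py
python3 fit.py
python3 tab.py $(seq 30 12 390)
python3 - <<'E'
import fit,numpy as np
p,_=fit.fit()
for n in (24,28,30,32,34,36,38,40):
    fit.tt=np.r_[np.array(fit.pts)[:,0],19.25,19.25+n/8+.05*(n//8)]
    fit.th=np.radians(np.r_[np.array(fit.pts)[:,1],2550,2550+12*n])
    print(n,np.round(fit.sim(p,[fit.tt[-1],fit.tt[-1]+5]).ravel(),2))
E
```

```text
tool_pos: [0.5277, -0.1181, 0.1806]
force: [3.7, 3.3, 0.1]
grasp_force: 30.0
LOOK 18.275 n138 c[ 0.632 -0.138] r0.083 [0.057 0.109] joint 290.0
tool_pos: [0.6246, -0.047, 0.1806]
force: [-5.6, -3.4, 7.1]
grasp_force: 30.0
LOOK 19.200 n147 c[ 0.62  -0.008] r0.082 [0.056 0.108] joint 34.3
[0.01627 0.00298 0.00604 0.01   ] [ 0.4  0.5 -0.6  0.   0.7  0.1 -0.8  0.3 -0.  -0.3 -0.3  0.6 -0.1  0.1]
[[ 575.75    2.03]
 [ 695.49    2.03]
 [ 800.78    2.03]
 [1145.01    2.03]
 [1369.67    2.03]
 [1474.85    2.03]]
42 -0.007 0.01
54 -0.01 0.009
66 -0.011 0.006
78 -0.012 0.004
90 -0.012 0.001
102 -0.012 -0.001
114 -0.012 -0.004
126 -0.011 -0.006
138 -0.01 -0.009
150 -0.007 -0.01
162 -0.005 -0.011
174 -0.003 -0.013
186 0 -0.012
198 0.003 -0.013
210 0.005 -0.011
222 0.007 -0.01
234 0.01 -0.009
246 0.011 -0.006
258 0.012 -0.004
270 0.012 -0.001
282 0.012 0.001
294 0.012 0.004
306 0.011 0.006
318 0.01 0.009
330 0.007 0.01
342 0.005 0.011
354 0.003 0.013
366 0 0.012
378 -0.003 0.013
390 -0.005 0.011
24 [1.69493e+03 8.60000e-01 1.72145e+03 0.00000e+00]
28 [1.72022e+03 8.30000e-01 1.74568e+03 0.00000e+00]
30 [1.73262e+03 8.30000e-01 1.75772e+03 0.00000e+00]
32 [1.74471e+03 8.00000e-01 1.76879e+03 0.00000e+00]
34 [1.75682e+03 8.00000e-01 1.78072e+03 0.00000e+00]
36 [1.76886e+03 8.00000e-01 1.79262e+03 0.00000e+00]
38 [1.78084e+03 8.00000e-01 1.80451e+03 0.00000e+00]
40 [1.79233e+03 7.80000e-01 1.81537e+03 0.00000e+00]
```

```bash

python3 -m creep '-0.007 0.01 0 0 0.02;-0.01 0.009 0 0 0.02;-0.011 0.006 0 0 0.02;-0.012 0.004 0 0 0.02;-0.012 0.001 0 0 0.02;-0.012 -0.001 0 0 0.02;-0.012 -0.004 0 0 0.02;-0.011 -0.006 0 0 0.02' | grep -E 'pos|force:'
python3 look.py
python3 -m creep '-0.01 -0.009 0 0 0.02;-0.007 -0.01 0 0 0.02;-0.005 -0.011 0 0 0.02;-0.003 -0.013 0 0 0.02;0 -0.012 0 0 0.02;0.003 -0.013 0 0 0.02;0.005 -0.011 0 0 0.02;0.007 -0.01 0 0 0.02' | grep -E 'pos|force:'
python3 look.py
python3 -m creep '0.01 -0.009 0 0 0.02;0.011 -0.006 0 0 0.02;0.012 -0.004 0 0 0.02;0.012 -0.001 0 0 0.02;0.012 0.001 0 0 0.02;0.012 0.004 0 0 0.02;0.011 0.006 0 0 0.02;0.01 0.009 0 0 0.02' | grep -E 'pos|force:'
python3 look.py
cat >> pts.txt <<'E'
19.25 2550
20.25 2646
20.3 2646
21.3 2742
21.35 2742
22.35 2838
E
python3 fit.py
python3 - <<'E'
import fit,numpy as np
p,_=fit.fit()
for n in (8,9,10,11,12,13,14):
    fit.tt=np.r_[np.array(fit.pts)[:,0],22.4,22.4+n/8+.05*(n//8)]
    fit.th=np.radians(np.r_[np.array(fit.pts)[:,1],2838,2838+12*n])
    print(n,np.round(fit.sim(p,[fit.tt[-1],fit.tt[-1]+5]).ravel(),2))
E
```

```text
tool_pos: [0.5376, -0.0315, 0.1806]
force: [2.0, -2.9, 1.7]
grasp_force: 30.0
LOOK 20.250 none
tool_pos: [0.528, -0.1185, 0.1806]
force: [2.4, 2.3, 2.9]
grasp_force: 30.0
LOOK 21.300 n11 c[ 0.536 -0.125] r0.062 [0.057 0.066] joint 207.6
tool_pos: [0.6189, -0.1192, 0.1806]
force: [-0.4, -0.1, 4.5]
grasp_force: 30.0
LOOK 22.350 none
[0.01627 0.00298 0.00604 0.01   ] [ 0.4  0.5 -0.6  0.   0.7  0.1 -0.8  0.3 -0.  -0.3 -0.3  0.6 -0.1  0.1]
[[ 575.75    2.03]
 [ 695.49    2.03]
 [ 800.78    2.03]
 [1145.01    2.03]
 [1369.67    2.03]
 [1474.85    2.03]]
8 [1.74549e+03 7.90000e-01 1.76908e+03 0.00000e+00]
9 [1.75132e+03 7.90000e-01 1.77496e+03 0.00000e+00]
10 [1.75716e+03 8.00000e-01 1.78084e+03 0.00000e+00]
11 [1.76299e+03 8.00000e-01 1.78673e+03 0.00000e+00]
12 [1.76883e+03 8.00000e-01 1.79261e+03 0.00000e+00]
13 [1.77468e+03 8.00000e-01 1.79850e+03 0.00000e+00]
14 [1.78053e+03 8.00000e-01 1.80439e+03 0.00000e+00]
```

```bash

python3 -m creep '0.007 0.01 0 0 0.02;0.005 0.011 0 0 0.02;0.003 0.013 0 0 0.02;0 0.012 0 0 0.02;-0.003 0.013 0 0 0.02;-0.005 0.011 0 0 0.02' | grep -E 'pos|force:'
python3 look.py
python3 -m creep '-0.007 0.01 0 0 0.02;-0.01 0.009 0 0 0.02' | grep -E 'pos|force:'
python3 look.py
cat >> pts.txt <<'E'
22.4 2838
23.15 2910
23.2 2910
23.45 2934
E
python3 fit.py
python3 - <<'E'
import fit,numpy as np
p,_=fit.fit()
print(fit.sim(p,[23.15,23.45]))
for n in (2,3,4,5,6,7):
    fit.tt=np.r_[np.array(fit.pts)[:,0],23.5,23.5+n/8]
    fit.th=np.radians(np.r_[np.array(fit.pts)[:,1],2934,2934+12*n])
    print(n,np.round(fit.sim(p,[fit.tt[-1],fit.tt[-1]+5]).ravel(),2))
E
```

```text
tool_pos: [0.6247, -0.0478, 0.1806]
force: [2.0, 1.9, 4.5]
grasp_force: 30.0
LOOK 23.150 n89 c[ 0.642 -0.142] r0.093 [0.077 0.110] joint 292.9
tool_pos: [0.6072, -0.0296, 0.1806]
force: [0.1, 0.6, 4.9]
grasp_force: 30.0
LOOK 23.450 n149 c[ 0.647 -0.12 ] r0.083 [0.055 0.110] joint 306.5
[0.01632 0.00301 0.00599 0.01   ] [ 0.4  0.5 -0.6  0.   0.7  0.1 -0.8  0.3 -0.  -0.3 -0.3  0.6 -0.   0.
 -0. ]
[[6.95490e+02 2.03000e+00]
 [8.00780e+02 2.03000e+00]
 [1.14502e+03 2.03000e+00]
 [1.36969e+03 2.03000e+00]
 [1.47488e+03 2.03000e+00]
 [1.74647e+03 7.90000e-01]]
[[1.73291309e+03 8.31811875e-01]
 [1.74646977e+03 7.89668624e-01]]
2 [1.75938e+03 7.60000e-01 1.78144e+03 0.00000e+00]
3 [1.76483e+03 7.60000e-01 1.78719e+03 0.00000e+00]
4 [1.77032e+03 7.70000e-01 1.79295e+03 0.00000e+00]
5 [1.77585e+03 7.70000e-01 1.79873e+03 0.00000e+00]
6 [1.78142e+03 7.80000e-01 1.80453e+03 0.00000e+00]
7 [1.78702e+03 7.80000e-01 1.81034e+03 0.00000e+00]
```

```bash

python3 -m creep '-0.011 0.006 0 0 0.02;-0.012 0.004 0 0 0.02;-0.012 0.001 0 0 0.02;-0.012 -0.001 0 0 0.02;-0.012 -0.004 0 0 0.02;-0.002 -0.001 0 0 0.02' | grep -E 'pos|force:'
python3 look.py
cat >> pts.txt <<'E'
23.5 2934
24.125 2994
24.25 2996
E
python3 - <<'E'
import fit,numpy as np
p,r=fit.fit();print(np.round(r,1))
print(fit.sim(p,[24.25,24.3,24.8,25,25.5,28]))
E
```

```text
tool_pos: [0.5452, -0.0267, 0.1806]
force: [0.5, 0.0, 5.1]
grasp_force: 30.0
LOOK 24.250 n147 c[ 0.657 -0.071] r0.082 [0.056 0.108] joint 341.3
[ 0.4  0.5 -0.6  0.   0.7  0.1 -0.8  0.3 -0.  -0.3 -0.3  0.6  0.1 -0.1
  0.1 -0. ]
[[1.78119170e+03 6.78790057e-01]
 [1.78306570e+03 6.34255481e-01]
 [1.79568723e+03 2.74381738e-01]
 [1.79817927e+03 1.66146268e-01]
 [1.79990278e+03 0.00000000e+00]
 [1.79990278e+03 0.00000000e+00]]
```

Prediction is on target, so I'll hold the crank while the basket coasts to rest.

```bash

python3 -m creep '0 0 0 0 0.02;0 0 0 0 0.02;0 0 0 0 0.02;0 0 0 0 0.02;0 0 0 0 0.02;0 0 0 0 0.02;0 0 0 0 0.02;0 0 0 0 0.02' | grep -E 'pos|force:'
python3 look.py
python3 -m creep '0 0 0 0 0.02;0 0 0 0 0.02;0 0 0 0 0.02;0 0 0 0 0.02;0 0 0 0 0.02;0 0 0 0 0.02;0 0 0 0 0.02;0 0 0 0 0.02' | grep -E 'pos|force:|width'
python3 look.py
python3 - <<'E'
import cv2,glob
f=sorted(glob.glob("pics/s_*.png"),key=lambda s:float(s[7:-4]))[-1]
cv2.imwrite("pics/end1.png",cv2.resize(cv2.imread(f)[150:270,190:330],(700,600),interpolation=3))
E
```

```text
tool_pos: [0.5458, -0.0264, 0.1805]
force: [-0.0, 0.1, 5.1]
grasp_force: 30.0
LOOK 25.300 n147 c[ 0.651 -0.046] r0.082 [0.056 0.108] joint 359.7
tool_pos: [0.5458, -0.0264, 0.1805]
force: [0.5, 0.7, 5.6]
grip_width: 0.0292
grasp_force: 30.0
LOOK 26.350 n147 c[ 0.651 -0.046] r0.082 [0.056 0.108] joint 359.7
```

View pics/end1.png

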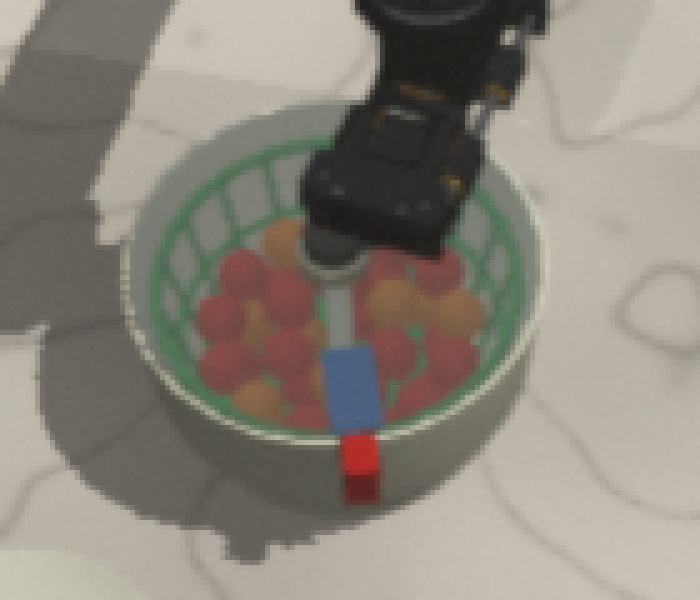

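The picture shows the basket at rest with the blue tab (355,390) lined up with the red mark (360,465). I'll open the gripper and lift clear.

```bash

python3 -m creep '0 0 0 0 0.035;0 0 0 0 0.05;0 0 0 0 0.07;0 0 0 0 0.07;0 0 0 0 0.07;0 0 0 0 0.07;0 0 0 0 0.07;0 0 0 0 0.07' | grep -E 'pos|force:|width'
python3 -m creep '0 0 0.01 0 0.07;0 0 0.02 0 0.07;0 0 0.03 0 0.07;0 0 0.03 0 0.07;0 0 0.03 0 0.07;0 0 0 0 0.07;0 0 0 0 0.07;0 0 0 0 0.07' | grep -E 'pos|force:|width'
python3 look.py
python3 -m creep '0 0 0 0 0.07;0 0 0 0 0.07;0 0 0 0 0.07;0 0 0 0 0.07' | grep -E time
python3 look.py
```

```text
tool_pos: [0.5471, -0.0255, 0.1806]
force: [0.2, 0.6, 0.6]
grip_width: 0.0697
grasp_force: 0.0
tool_pos: [0.5465, -0.0254, 0.2998]
force: [-0.1, 0.6, -0.3]
grip_width: 0.0701
grasp_force: 0.0
LOOK 28.400 n147 c[ 0.651 -0.046] r0.082 [0.056 0.108] joint 359.6
time_s: 28.95
LOOK 28.950 n147 c[ 0.651 -0.046] r0.082 [0.056 0.108] joint 359.7
```

```bash
python3 -c "from cell import ticket;print(ticket.sign_off())"
```

```text
the job is handed in; nothing more can be done
None
```

The job is handed in: by camera measurement and a model fit, the basket turned anticlockwise at about 18–19.5 turns a minute for over seven seconds, then came to rest in one go with its tab within about 1° of the red mark; the crank is released and the arm lifted clear.

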